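Zero a manipulator slide on its end stop and set it 10 mm off, play taken up

ROBOT

A 6-joint arm with a two-finger parallel gripper is mounted at the origin on the work surface. World frame = base frame: x ahead of the robot, y to its left, z up, the work surface at z = 0. Lengths are in m, angles in rad, forces in N, time in s.
With the tool pointing down it reaches from about 0.3 to 0.875 m from the base axis. Payload 6.4 kg.
Tool frame: the origin (TCP) lies midway between the tips of the shut fingers; the grasp point (between the pads) lies 19 mm behind it; z points along the fingers, y is the line along which they close (so a half turn about z gives the same grasp; the last joint's range is limited). The gripper opens to 85 mm and grips with 20 to 120 N. Pads are 22 mm wide; open, the fingers measure 114 mm over their backs; the gripper's body (76 mm by 85 mm) begins 54 mm behind the grasp point. The pads swing forward as they close: fully open they stand 13 mm farther back than shut.
Start: joints at [1.087, 0.181, 1.607, -0, 1.354, -0.206], TCP at [0.158, 0.553, 0.231] pointing down, gripper open.
Joint ranges: [-2.99, 2.99], [-0.89, 2.07], [0.3, 2.58], [-1.14, 4.28], [0, 2.63], [-3.12, 3.12]. Speed limits (rad/s): [2.57, 2.57, 3.01, 3.14, 3.14, 3.14].

INTERFACE

Orientations are given as a unit quaternion [x, y, z, w].
In Python, from rig import manip, eyes gives the robot as it stands.
- The arm moves only by the tool arm_command, never from a script. Its argument "plan" is a list of rows, each a list of 7 numbers: the turn, a rotation vector about the world's x, y, z in rad, then the shift along the world's x, y, z in m, then the finger opening in m, from 0 to 0.0854. In form: [[rx, ry, rz, x, y, z, grip], ...]. A call has 1 to 8 rows; each row shifts and turns the commanded pose from where the row before left it; what a row does not reach is not made up. A row lasts 1/12 s, in which the tool goes at most 41.7 mm and 7.16 degrees, less where a joint would pass 70% of its speed; a pose out of reach is approached as far as the arm can. A call with a gripper value outside its range is refused whole. The fingers move at their own pace and stop on an object; "grip_force" is the grip in N (left out, the last holds). Time passes only in rows, so rows that do not move let the fingers close. It gives the time, the measured TCP pose, the force, the opening and the grip force at its end, in the units of the state.
- manip.observe(): the state, without advancing time (a new reading comes with each control period).
- eyes.grab_frame(name): name is "scene" or "top" or "wrist"; returns the picture (384x512x3 uint8, red, green, blue); there is no depth.
- eyes.camera_params(name): a dict with "intrinsics" (3x3 intrinsics, pixels), "R" (3x3) and "t" (3): a world point X has camera coordinates R X + t. Camera axes: x right, y down, z forward; pixel columns grow to the right and rows downward; lengths in m; the calibration is good to about 2 mm. A picture is of the moment at which its call begins: read the wrist's pose just before it. camera_params takes no time and is no camera call; for the wrist camera it gives the pose at the moment of the call.
- manip.hand_in(): hands the job in; it is judged then, once.
The state is a dict: "t": time; "joint_positions": joint angles; "joint_velocities": joint speeds; "joint_torque": joint torques, N m; "eef_pos": TCP position; "ee_rot": TCP orientation; "wrist_force": force on the tool from outside, world axes, zero at the start; "moment": the same for the moment, N m; "width": opening from 0.0 (shut) to 1.0 (fully open); "grip_force": force on a finger pad.
Only numpy, scipy, OpenCV 4.12 (cv2) and the standard library are available. Lean on these libraries where they do the work, as an engineer would, in place of code of your own. Each camera call takes 0.05 s, during which the arm holds its last target. There are 200 camera calls.

TASK

Zero and set the coarse slide of the micromanipulator by its knob: turn it clockwise until the carriage just touches the end stop, feeling for a touch of a few newtons and not forcing it. Wind the carriage back out, well past 10 mm from the stop, then bring it in again so that it ends 10 mm short of where it touched, with the drive's play taken up inward (clockwise). Touch only the knob, disturb nothing else on the bench, and let go when it is set.

Things in the scene. Friction and masses are not known exactly. Their poses are not given: they have to be found in the camera images.
- base: the slide unit, fixed to the bench: black plate 170 mm (its x) by 300 mm (its y), 14 mm thick, an aluminium rail along its y. Origin under the plate's centre, z up. The knob's axis is vertical at x = -48.5, y = 0 mm. Inward, towards the end stop, is -y. All within 70 mm of the knob is lower than 62 mm; the carriage's pillar, 80 mm or more from it, is 130 mm high.
- knob_grip (a point): on the knob's vertical axis, 88 mm above the bench; turns with the knob. Its grip is a black fluted cylinder 38 mm across, from 70 to 106 mm above the bench, on a metal skirt 54 mm across with 72 divisions. Clockwise from above moves the carriage inward: 72 mm a turn, so one 5-degree division is 1 mm (11.46 mm a radian). What is let go stays where it is.
- nose (a point): middle of the face of the steel pad, 12 mm across, with which the carriage meets the stop screw; 46 mm above the bench. Axes as the base's: the pad faces -y. The carriage drags with 2.5 N as it moves (0.03 N m at the knob) and has 45 mm of travel either way. The stop's nylon nose gives 1 mm under 25 N, which adds 0.29 N m at the knob; over 15 N is forcing it.
- stop: the end stop, an aluminium block 74 by 26 mm clamped on the rail, 60 mm high, a thumb screw on it to 76 mm. Axes as the base's; origin at bench level below the middle of the face towards the carriage (+y). From that face a fixed screw with a white nylon nose, 10 mm across, stands out 10 to 20 mm, 46 mm above the bench. How far is not measured: the touch must be felt.
- knob (a joint): lost motion of the worn drive: angle of the knob relative to its pinion shaft, rad. 0.262 (15 degrees, 3 mm of travel) when the knob was last turned clockwise and drives the carriage inward, 0 when it was turned anticlockwise and drives it outward; in between the knob turns nearly freely and the carriage stands still.
- dish: covered culture dish, a clear disc 63 mm across and 18 mm high; origin under its centre. Leave alone.
- hex_key: L-shaped hexagon key, 85 by 26 mm, 6 mm thick, lying flat; origin on its long leg. Leave alone.
- objective: spare objective, a steel barrel 33 mm across and 47 mm high, standing; origin under its centre. Leave alone.
- oil: small amber oil bottle with a white cap, 42 mm across and 85 mm high; origin under its centre. Leave alone.
- holder: spare pipette holder, a rod 110 mm long and 12 mm thick, lying along its own x; origin under its middle. Leave alone.
- tip_tray: grey divided tray, 120 by 90 by 35 mm; origin under its centre. Leave alone.
- driver: black-handled screwdriver 150 mm long, lying along its own x. Leave alone.

How it is judged:
By the outcome, as a careful person would: the job done as asked, in the order asked, and still so for the second after the job is handed in, with the robot touching nothing.
It also fails if it takes over 72 s, if anything falls off the work surface, if the arm or the gripper's body presses on something with over 40 N, if the wrist force passes 120 N, or if a joint passes its speed limit or range.

## Working session

There is one attempt and no reset: what is moved stays moved. The work goes in short steps, Python scripts to look and compute and a tool call to move; the robot and the scene stay as the last step left them, time stands still between calls to the robot, and variables do not carry over. Pictures are saved under pics/ and viewed, at most 10 in all, crops included, and the job is handed in when it is done.

Besides the shell and the picture viewer there is one more tool, called after ">>>" as name(argument=value, ...) on one line, values as JSON. arm_command: Moves the arm, as the interface text tells. Its arguments: {"type":"object","properties":{"plan":{"type":"array"},"grip_force":{"type":"number"}},"required":["plan"]}

```bash
mkdir -p pics; ls
python3 - <<'E'
from rig import manip, eyes
import cv2, numpy as np
s=manip.observe(); print(s)
for n in ("scene","top"):
    im=eyes.grab_frame(n); cv2.imwrite(f"pics/{n}0.png",im[:,:,::-1])
    print(n,eyes.camera_params(n))
E
```

```text
pics
{'t': 0.0, 'joint_positions': array([ 1.08670680e+00,  1.81559276e-01,  1.60800022e+00,  2.34025956e-05,
        1.35382952e+00, -2.06284727e-01]), 'joint_velocities': array([-0.00206679,  0.00034021,  0.00040807,  0.00071708, -0.00161308,
       -0.00058085]), 'joint_torque': array([ 1.02341608e-03, -4.44872940e+01, -3.51340914e+01,  3.44949285e-05,
        9.02920176e-03,  1.37134199e-05]), 'eef_pos': array([0.15739333, 0.55245915, 0.23037768]), 'ee_rot': array([ 1.38458620e-01,  9.90367812e-01, -8.41332080e-04, -3.14670285e-04]), 'wrist_force': array([ 0.64086595, -0.18962835,  0.2224247 ]), 'moment': array([-0.02146683,  0.06973125, -0.02358427]), 'grip_force': 0.0, 'width': 0.9972192974349331}
scene {'intrinsics': array([[396.11992162,   0.        , 251.00193224],
       [  0.        , 396.11992162, 189.21033802],
       [  0.        ,   0.        ,   1.        ]]), 'R': array([[ 0.3709238 ,  0.92847793,  0.01855445],
       [ 0.67811864, -0.25714734, -0.68849862],
       [-0.63448455,  0.26796264, -0.72500026]]), 't': array([-0.3495228 , -0.33618883,  1.49360559])}
top {'intrinsics': array([[439.80138503,   0.        , 257.7311324 ],
       [  0.        , 439.80138503, 195.90369712],
       [  0.        ,   0.        ,   1.        ]]), 'R': array([[ 7.05016714e-02, -9.97511630e-01, -2.50599602e-04],
       [-9.75353874e-01, -6.88829542e-02, -2.09618606e-01],
       [ 2.09079735e-01,  1.50228854e-02, -9.77783195e-01]]), 't': array([0.10574058, 0.61989329, 1.08282368])}
```

View pics/top0.png

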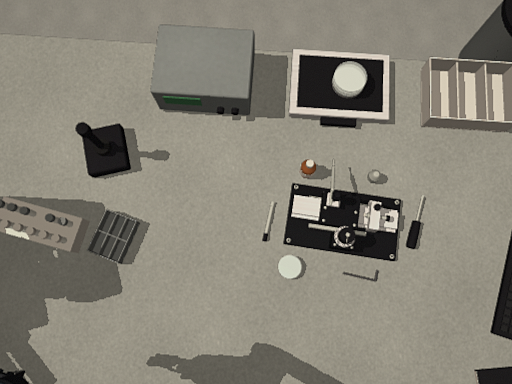

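View pics/scene0.png

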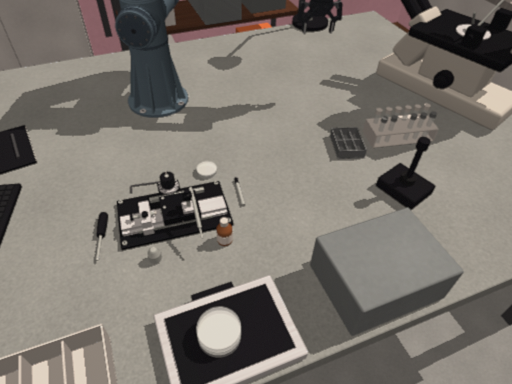

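Top view: black plate with corners near (290,185), (402,192), (396,259), (285,243); knob at (344,236), the stop side to the right (world −y). Scene view: knob at (167,180).

```bash
cat > h.py <<'E'
import numpy as np
from rig import manip, eyes
def ray(n,uv,z,P=None):
    P=P or eyes.camera_params(n); K,R,t=P["intrinsics"],P["R"],P["t"]
    d=R.T@np.linalg.solve(K,[*uv,1]); c=-R.T@t
    return (c+d*(z-c[2])/d[2]).round(4)
def proj(n,X,P=None):
    P=P or eyes.camera_params(n); x=P["intrinsics"]@(P["R"]@np.array(X)+P["t"]); return (x[:2]/x[2]).round(1)
E
python3 - <<'E'
from h import *
import cv2
for p in [(290,185),(402,192),(396,259),(285,243)]: print(ray("top",p,.014))
print(ray("top",(344,236),.1), ray("scene",(167,178),.1))
im=cv2.imread("pics/top0.png")[170:290,255:435]; cv2.imwrite("pics/topc.png",cv2.resize(im,None,fx=4.4,fy=4.4,interpolation=cv2.INTER_CUBIC))
E
```

```text
[0.6587 0.0637 0.014 ]
[ 0.6607 -0.2431  0.014 ]
[ 0.4772 -0.2276  0.014 ]
[0.4988 0.0683 0.014 ]
[ 0.5171 -0.0722  0.1   ] [ 0.523  -0.0785  0.1   ]
```

View pics/topc.png

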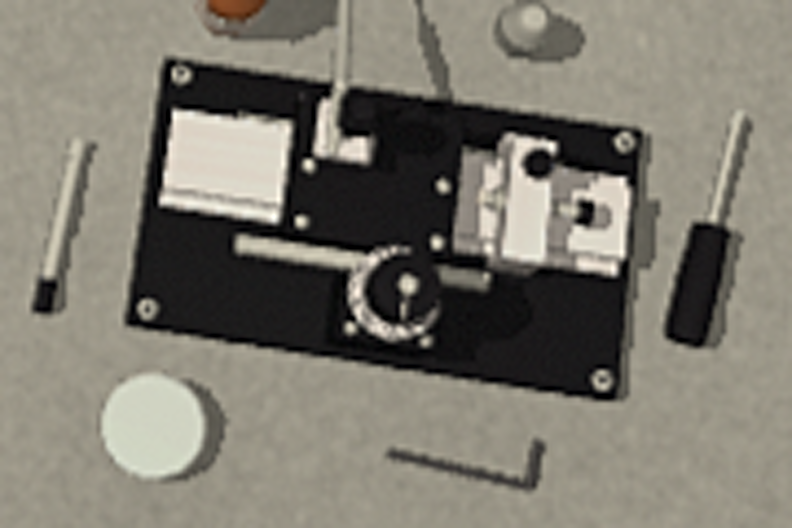

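Crop: plate corners (165,60), (645,130), (618,400), (128,325); knob top (403,287); a block with a thumb screw right of it at (530,200), and a light block at left (225,165).

Run:
```python
from h import *
f=lambda u,v:(255+u/4.4,170+v/4.4)
C=np.array([ray("top",f(*p),.014) for p in [(165,60),(645,130),(618,400),(128,325)]]); print(C)
c=C.mean(0); yv=(C[0]+C[3]-C[1]-C[2])/2; xv=(C[0]+C[1]-C[2]-C[3])/2
print(c,np.linalg.norm(yv),np.linalg.norm(xv)); a=np.arctan2(-yv[0],yv[1]); print("yaw",a, np.arctan2(xv[1],xv[0]))
print("knob pred",c[:2]-.0485*np.array([np.cos(a),np.sin(a)]), "seen",ray("top",f(403,287),.106))
```

```text
[[ 0.6631  0.0571  0.014 ]
 [ 0.6395 -0.242   0.014 ]
 [ 0.4721 -0.2262  0.014 ]
 [ 0.4963  0.0705  0.014 ]]
[ 0.56775 -0.08515  0.014  ] 0.29885718997541283 0.16773660900352075
yaw -0.0800567945085296 -0.08715150843943377
knob pred [ 0.51940534 -0.08127139] seen [ 0.5186 -0.0774  0.106 ]
```

>>> arm_command(plan=[[0,0,0.075,0.02,-0.035,0,0.085],[0,0,0.075,0.02,-0.035,0,0.085],[0,0,0.075,0.02,-0.035,0,0.085],[0,0,0.075,0.02,-0.035,0,0.085],[0,0,0.075,0.02,-0.035,0,0.085],[0,0,0.075,0.02,-0.035,0,0.085],[0,0,0.075,0.02,-0.035,0,0.085],[0,0,0.075,0.02,-0.035,0,0.085]])

```text
t: 0.77
eef_pos: [0.3179, 0.2712, 0.2311]
ee_rot: [-0.163, 0.987, -0.0, 0.0]
wrist_force: [1.2, 0.5, 0.2]
width: 0.998
grip_force: 0.0
```

>>> arm_command(plan=[[0,0,0.075,0.02,-0.035,0,0.085],[0,0,0.075,0.02,-0.035,0,0.085],[0,0,0.075,0.02,-0.035,0,0.085],[0,0,0.075,0.02,-0.035,0,0.085],[0,0,0.075,0.02,-0.035,0,0.085],[0,0,0.075,0.02,-0.035,0,0.085],[0,0,0.075,0.02,-0.035,0,0.085],[0,0,0.075,0.02,-0.035,0,0.085]])

```text
t: 1.43
eef_pos: [0.478, -0.009, 0.2311]
ee_rot: [-0.446, 0.895, 0.0, -0.0]
wrist_force: [0.5, -0.0, 0.2]
width: 0.995
grip_force: 0.0
```

>>> arm_command(plan=[[0,0,0.075,0.02,-0.035,0,0.085],[0,0,0.075,0.02,-0.035,0,0.085],[0,0,0,0,0,0,0.085],[0,0,0,0,0,0,0.085]])

```text
t: 1.77
eef_pos: [0.5179, -0.0789, 0.2304]
ee_rot: [-0.509, 0.861, 0.001, -0.001]
wrist_force: [0.1, 1.2, -0.7]
width: 0.995
grip_force: 0.0
```

Run:
```python
from h import *
import cv2,pickle
s=manip.observe(); P=eyes.camera_params("wrist"); im=eyes.grab_frame("wrist"); cv2.imwrite("pics/w1.png",im[:,:,::-1]); pickle.dump(P,open("w1.pkl","wb"))
print(s["eef_pos"],s["joint_positions"],s["moment"],s["t"],proj("wrist",[.519,-.079,.106],P), -P["R"].T@P["t"])
```

```text
[ 0.51785717 -0.07891256  0.2304048 ] [-3.78058869e-01  6.80595478e-02  1.73427059e+00  3.20829589e-05
  1.34094399e+00 -3.01757443e+00] [0.04161032 0.00433914 0.06111637] 1.7667 [255.  184.9] [ 0.47977566 -0.15132131  0.37288468]
```

View pics/w1.png

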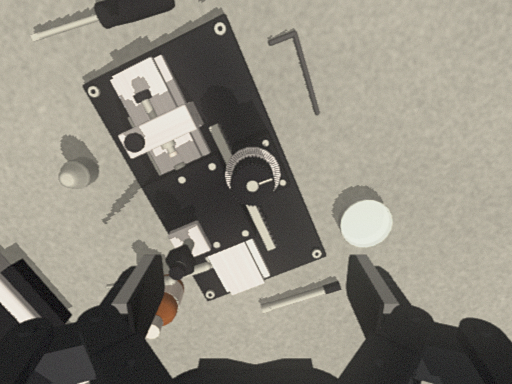

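Wrist view: knob top about (252,182), stop block with thumb screw at (160,130) and nylon nose near (172,150); a black carriage with four screws at (181,180), (211,166), (217,245), (245,233). I enlarge the gap.

Run:
```python
import cv2
im=cv2.imread("pics/w1.png")[100:220,130:300]; im=cv2.convertScaleAbs(im,alpha=1.6,beta=15)
cv2.imwrite("pics/w1c.png",cv2.resize(im,None,fx=4.7,fy=4.7,interpolation=cv2.INTER_CUBIC))
```

```text
(no output)
```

View pics/w1c.png

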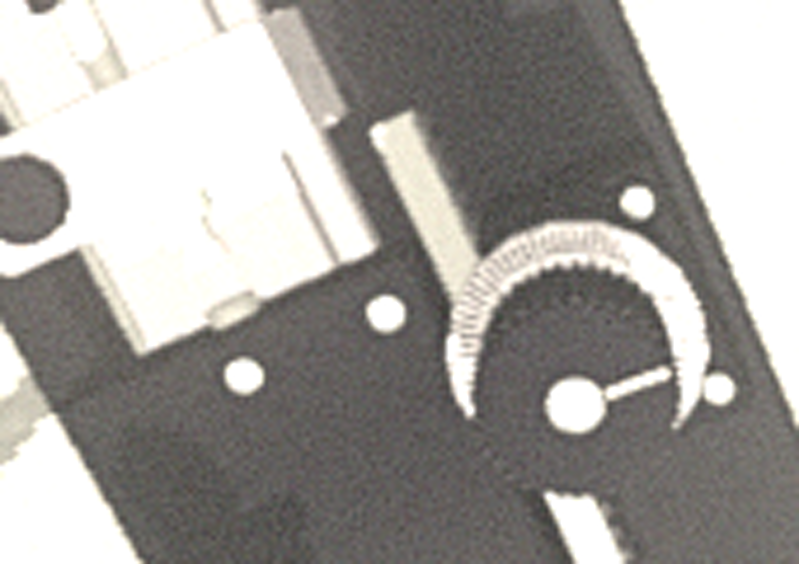

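Crop: steel pad at (235,305) in front of the black carriage, knob boss at (575,403), i.e. full-frame (252.3,185.7). The stop nose is washed out; one more crop without the gain.

Run:
```python
import cv2,pickle
from h import *
P=pickle.load(open("w1.pkl","rb"))
print(ray("wrist",(252.3,185.7),.107,P))
im=cv2.imread("pics/w1.png")[115:185,140:225]; im=cv2.convertScaleAbs(im,alpha=1.0)
cv2.imwrite("pics/w1d.png",cv2.resize(im,None,fx=8,fy=8,interpolation=cv2.INTER_CUBIC))
```

```text
[ 0.5213 -0.0798  0.107 ]
```

View pics/w1d.png

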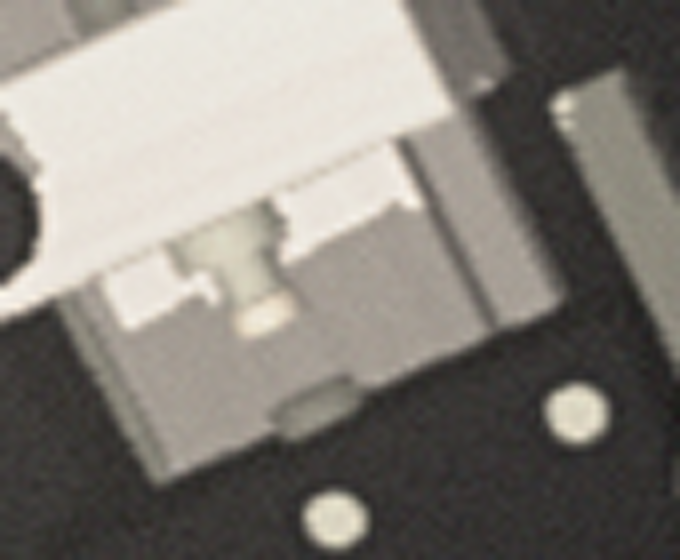

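The nylon tip is at (270,325) and the pad face at (308,390) in the crop.

Run:
```python
import pickle
from h import *
P=pickle.load(open("w1.pkl","rb"))
a=ray("wrist",(140+270/8,115+325/8),.047,P);b=ray("wrist",(140+308/8,115+390/8),.047,P)
y=np.array([np.sin(.083),np.cos(.083),0]); print(a,b,(b-a)@y*1e3)
# rows toward base -y?
```

```text
[ 0.5858 -0.1309  0.047 ] [ 0.5862 -0.1214  0.047 ] 9.50045792526678
```

>>> arm_command(plan=[[0,0,0,0.001,0,-0.03,0.085],[0,0,0,0,0,-0.035,0.085],[0,0,0,0,0,-0.035,0.085],[0,0,0,0,0,-0.03,0.07],[0,0,0,0,0,-0.02,0.06],[0,0,0,0,0,-0.004,0.055],[0,0,0,0,0,0,0.055],[0,0,0,0,0,0,0.055]])

```text
t: 2.48
eef_pos: [0.5192, -0.0765, 0.0785]
ee_rot: [-0.511, 0.859, -0.0, 0.0]
wrist_force: [0.4, 0.2, 0.2]
width: 0.639
grip_force: 0.0
```

>>> arm_command(plan=[[0,0,0,0.001,-0.003,-0.005,0.055],[0,0,0,0,0,0,0.045],[0,0,0,0,0,0,0.04],[0,0,0,0,0,0,0.03],[0,0,0,0,0,0,0.03],[0,0,0,0,0,0,0.03],[0,0,0,0,0,0,0.03]], grip_force=25)

```text
t: 3.07
eef_pos: [0.52, -0.0802, 0.0734]
ee_rot: [-0.511, 0.86, -0.0, 0.0]
wrist_force: [-1.9, 0.8, 5.2]
width: 0.435
grip_force: 25.0
```

```bash
cat > st.py <<'E'
from rig import manip
import numpy as np
s=manip.observe(); q=s["ee_rot"]; 
print("t",s["t"],"pos",s["eef_pos"].round(4),"yaw",round(np.degrees(2*np.arctan2(q[1],q[0])),2),"F",s["wrist_force"].round(2),"M",s["moment"].round(4),"w",round(s["width"]*85.4,2),"g",round(s["grip_force"],1),"j6",s["joint_positions"][5].round(3), "tau6",s["joint_torque"][5].round(4))
E
python3 st.py
```

```text
t 3.0667 pos [ 0.52   -0.0802  0.0734] yaw 241.43 F [-1.87  0.8   5.16] M [0.0866 0.3851 0.0084] w 37.14 g 25.0 j6 -3.022 tau6 0.0029
```

>>> arm_command(plan=[[0,0,-0.05,0,0,0,0.03],[0,0,-0.05,0,0,0,0.03],[0,0,-0.05,0,0,0,0.03],[0,0,-0.05,0,0,0,0.03]])

```text
t: 3.4
eef_pos: [0.5198, -0.0801, 0.0734]
ee_rot: [-0.421, 0.907, -0.0, 0.0]
wrist_force: [-4.1, 0.5, 7.4]
width: 0.435
grip_force: 25.1
```

```bash
python3 st.py
```

```text
t 3.4 pos [ 0.5198 -0.0801  0.0734] yaw 229.83 F [-4.1   0.52  7.38] M [ 0.1948  0.5024 -0.0046] w 37.14 g 25.1 j6 -2.819 tau6 -0.7826
```

>>> arm_command(plan=[[0,0,-0.05,0,0,0,0.03],[0,0,-0.05,0,0,0,0.03],[0,0,-0.05,0,0,0,0.03],[0,0,-0.05,0,0,0,0.03]])

```text
t: 3.73
eef_pos: [0.5196, -0.0799, 0.0734]
ee_rot: [-0.329, 0.944, 0.0, -0.0]
wrist_force: [-3.5, 3.3, 6.4]
width: 0.439
grip_force: 25.2
```

```bash
python3 st.py
```

```text
t 3.7333 pos [ 0.5196 -0.0799  0.0734] yaw 218.38 F [-3.51  3.31  6.38] M [0.3444 0.6018 0.0065] w 37.48 g 25.2 j6 -2.619 tau6 -0.757
```

>>> arm_command(plan=[[0,0,-0.05,0,0,0,0.03],[0,0,-0.05,0,0,0,0.03],[0,0,-0.05,0,0,0,0.03]])

```text
t: 3.98
eef_pos: [0.5195, -0.0797, 0.0734]
ee_rot: [-0.257, 0.966, 0.0, -0.0]
wrist_force: [-4.2, 2.5, 7.6]
width: 0.439
grip_force: 25.3
```

```bash
python3 st.py
```

```text
t 3.9833 pos [ 0.5195 -0.0797  0.0734] yaw 209.78 F [-4.2   2.49  7.63] M [0.4564 0.6971 0.0527] w 37.49 g 25.3 j6 -2.469 tau6 -0.7552
```

>>> arm_command(plan=[[0,0,-0.03,0,0,0,0.03],[0,0,-0.03,0,0,0,0.03],[0,0,-0.03,0,0,0,0.03]])

```text
t: 4.23
eef_pos: [0.5194, -0.0796, 0.0734]
ee_rot: [-0.214, 0.977, 0.0, -0.0]
wrist_force: [-4.1, 3.0, 8.0]
width: 0.433
grip_force: 25.3
```

```bash
python3 st.py
```

```text
t 4.2333 pos [ 0.5194 -0.0796  0.0734] yaw 204.68 F [-4.08  2.98  8.02] M [0.4483 0.6882 0.0009] w 36.95 g 25.3 j6 -2.38 tau6 -0.4393
```

>>> arm_command(plan=[[0,0,-0.02,0,0,0,0.03],[0,0,-0.02,0,0,0,0.03],[0,0,-0.02,0,0,0,0.03]])

```text
t: 4.48
eef_pos: [0.5194, -0.0796, 0.0734]
ee_rot: [-0.185, 0.983, 0.0, -0.0]
wrist_force: [-5.1, 4.8, 8.4]
width: 0.439
grip_force: 25.3
```

```bash
python3 st.py
```

```text
t 4.4833 pos [ 0.5194 -0.0796  0.0734] yaw 201.27 F [-5.06  4.77  8.37] M [0.4962 0.7177 0.0745] w 37.5 g 25.3 j6 -2.321 tau6 -0.2853
```

>>> arm_command(plan=[[0,0,-0.015,0,0,0,0.03],[0,0,-0.015,0,0,0,0.03]])

```text
t: 4.65
eef_pos: [0.5194, -0.0795, 0.0734]
ee_rot: [-0.17, 0.985, 0.0, -0.0]
wrist_force: [-4.8, 3.4, 8.0]
width: 0.437
grip_force: 25.3
```

```bash
python3 st.py
```

```text
t 4.65 pos [ 0.5194 -0.0795  0.0734] yaw 199.57 F [-4.78  3.39  7.99] M [ 0.5397  0.7106 -0.0308] w 37.33 g 25.3 j6 -2.291 tau6 -0.1989
```

>>> arm_command(plan=[[0,0,-0.015,0,0,0,0.03],[0,0,-0.015,0,0,0,0.03]])

```text
t: 4.82
eef_pos: [0.5194, -0.0795, 0.0734]
ee_rot: [-0.155, 0.988, 0.0, -0.0]
wrist_force: [-4.4, 4.7, 8.4]
width: 0.435
grip_force: 25.3
```

```bash
python3 st.py
```

```text
t 4.8167 pos [ 0.5194 -0.0795  0.0734] yaw 197.85 F [-4.42  4.65  8.37] M [0.548  0.791  0.0141] w 37.15 g 25.3 j6 -2.261 tau6 -0.2116
```

```bash
cat > av.py <<'E'
import sys
from h import *
n=int(sys.argv[1]) if len(sys.argv)>1 else 6
M=[];T=[];Y=[]
for i in range(n):
    eyes.grab_frame("top"); s=manip.observe(); q=s["ee_rot"]
    M.append(s["moment"][2]);T.append(s["joint_torque"][5]);Y.append(np.degrees(2*np.arctan2(q[1],q[0])))
print("t",round(s["t"],2),"Mz",np.round(np.mean(M),4),"sd",np.round(np.std(M),4),"tau",np.round(T,4),"yaw",np.round(Y,2), "F",s["wrist_force"].round(1))
E
python3 av.py 6
```

```text
t 5.12 Mz 0.0101 sd 0.0259 tau [-0.036   0.1664  0.057   0.0181  0.0097  0.0065] yaw [197.79 197.86 197.88 197.89 197.89 197.89] F [-4.   3.3  8.3]
```

>>> arm_command(plan=[[0,0,-0.015,0,0,0,0.03],[0,0,-0.015,0,0,0,0.03],[0,0,0,0,0,0,0.03],[0,0,0,0,0,0,0.03],[0,0,0,0,0,0,0.03]])

```text
t: 5.53
eef_pos: [0.5194, -0.0795, 0.0734]
ee_rot: [-0.141, 0.99, 0.0, -0.0]
wrist_force: [-4.6, 2.3, 8.2]
width: 0.439
grip_force: 25.3
```

```bash
python3 av.py 3
```

```text
t 5.68 Mz 0.0366 sd 0.0357 tau [0.0078 0.0062 0.007 ] yaw [196.17 196.17 196.17] F [-4.7  5.5  8.5]
```

>>> arm_command(plan=[[0,0,-0.02,0,0,0,0.03],[0,0,0,0,0,0,0.03],[0,0,0,0,0,0,0.03],[0,0,0,0,0,0,0.03]])

```text
t: 6.02
eef_pos: [0.5193, -0.0794, 0.0734]
ee_rot: [-0.131, 0.991, 0.001, -0.0]
wrist_force: [-4.6, 4.0, 8.7]
width: 0.433
grip_force: 25.3
```

```bash
python3 av.py 3
```

```text
t 6.17 Mz 0.0356 sd 0.0269 tau [0.0073 0.0073 0.0062] yaw [195.03 195.02 195.03] F [-4.5  3.8  7.4]
```

>>> arm_command(plan=[[0,0,-0.02,0,0,0,0.03],[0,0,0,0,0,0,0.03]])

```text
t: 6.33
eef_pos: [0.5193, -0.0794, 0.0734]
ee_rot: [-0.12, 0.993, 0.001, -0.0]
wrist_force: [-4.4, 3.3, 8.8]
width: 0.438
grip_force: 25.3
```

```bash
python3 av.py 5
```

```text
t 6.58 Mz -0.024 sd 0.0171 tau [0.1015 0.0302 0.0125 0.0078 0.0067] yaw [193.86 193.88 193.88 193.88 193.88] F [-4.7  3.   7.6]
```

>>> arm_command(plan=[[0,0,-0.02,0,0,0,0.03],[0,0,0,0,0,0,0.03]])

```text
t: 6.75
eef_pos: [0.5193, -0.0794, 0.0734]
ee_rot: [-0.11, 0.994, 0.001, -0.0]
wrist_force: [-3.9, 3.7, 7.9]
width: 0.437
grip_force: 25.3
```

```bash
python3 av.py 5
```

```text
t 7.0 Mz 0.0026 sd 0.0331 tau [0.1012 0.0304 0.0127 0.0073 0.0073] yaw [192.72 192.73 192.73 192.73 192.73] F [-4.5  4.3  8.7]
```

Run:
```python
from h import *
import cv2,pickle
P=eyes.camera_params("wrist"); im=eyes.grab_frame("wrist")[:,:,::-1]; cv2.imwrite("pics/w2.png",im); pickle.dump(P,open("w2.pkl","wb"))
print([proj("wrist",p,P) for p in ([.5858,-.1309,.047],[.5862,-.1214,.047],[.5205,-.0797,.106])])
cv2.imwrite("pics/w2b.png",cv2.resize(im,None,fx=1.55,fy=1.55,interpolation=cv2.INTER_CUBIC))
```

```text
[array([153.4, 309.6]), array([168.3, 312.8]), array([255.9, 298.2])]
```

View pics/w2b.png

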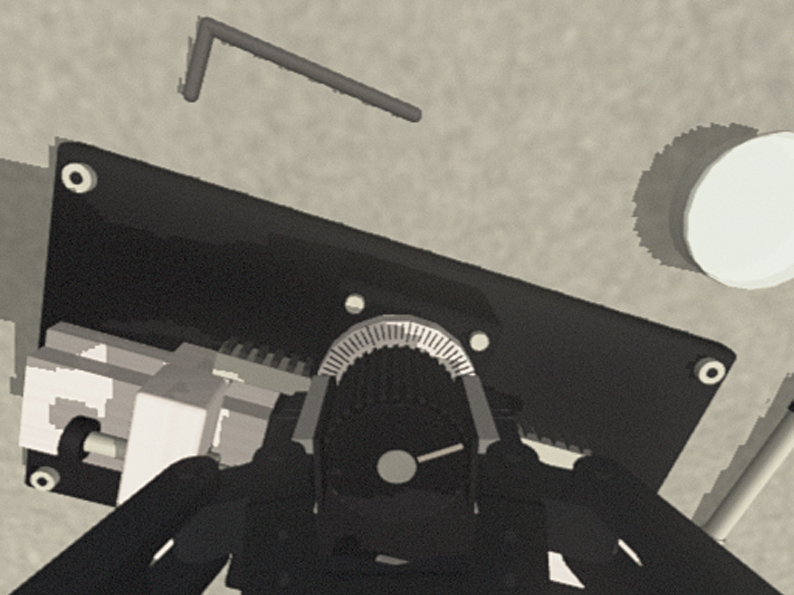

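The pointer in the wrist view has the same direction in the frame as before (about −17°), so the knob has turned with the fingers; the rack has moved left toward the stop, its end at about (218,360) in the 1.55× view.

Run:
```python
import pickle
from h import *
y=np.array([np.sin(-.083)*-1,np.cos(.083),0])
P1=pickle.load(open("w1.pkl","rb"));P2=pickle.load(open("w2.pkl","rb"))
for z in (.035,.045,.055):
    a=ray("wrist",(130+392/4.7,100+120/4.7),z,P1);b=ray("wrist",(218/1.55,360/1.55),z,P2);print(z,a,b,(b-a)@y*1e3)
```

```text
0.035 [ 0.5362 -0.1369  0.035 ] [ 0.5406 -0.148   0.035 ] -10.69700716049262
0.045 [ 0.5346 -0.1373  0.045 ] [ 0.535  -0.1452  0.045 ] -7.839642174115844
0.055 [ 0.5329 -0.1378  0.055 ] [ 0.5295 -0.1425  0.055 ] -4.965696240741766
```

>>> arm_command(plan=[[0,0,-0.02,0,0,0,0.03],[0,0,0,0,0,0,0.03]])

```text
t: 7.22
eef_pos: [0.5193, -0.0794, 0.0734]
ee_rot: [-0.1, 0.995, 0.001, -0.0]
wrist_force: [-4.0, 4.3, 8.4]
width: 0.435
grip_force: 25.3
```

```bash
python3 av.py 5
```

```text
t 7.47 Mz 0.0216 sd 0.02 tau [0.1009 0.0313 0.0115 0.0085 0.0067] yaw [191.57 191.59 191.59 191.59 191.59] F [-4.5  3.9  7.7]
```

>>> arm_command(plan=[[0,0,-0.02,0,0,0,0.03],[0,0,0,0,0,0,0.03]])

```text
t: 7.63
eef_pos: [0.5193, -0.0793, 0.0734]
ee_rot: [-0.091, 0.996, 0.001, -0.0]
wrist_force: [-5.2, 4.5, 7.4]
width: 0.438
grip_force: 25.3
```

```bash
python3 av.py 5
```

```text
t 7.88 Mz 0.0197 sd 0.0265 tau [0.1016 0.0308 0.0119 0.0084 0.0064] yaw [190.43 190.44 190.44 190.44 190.44] F [-4.3  2.7  7.4]
```

>>> arm_command(plan=[[0,0,-0.02,0,0,0,0.03],[0,0,0,0,0,0,0.03]])

```text
t: 8.05
eef_pos: [0.5193, -0.0793, 0.0734]
ee_rot: [-0.081, 0.997, 0.001, -0.0]
wrist_force: [-4.8, 4.7, 7.9]
width: 0.436
grip_force: 25.3
```

```bash
python3 av.py 5
```

```text
t 8.3 Mz -0.0011 sd 0.0137 tau [0.1017 0.0304 0.0125 0.008  0.0067] yaw [189.28 189.29 189.3  189.3  189.29] F [-4.8  3.8  8.4]
```

>>> arm_command(plan=[[0,0,-0.02,0,0,0,0.03],[0,0,0,0,0,0,0.03]])

```text
t: 8.47
eef_pos: [0.5193, -0.0793, 0.0734]
ee_rot: [-0.071, 0.998, 0.001, -0.0]
wrist_force: [-5.0, 3.6, 8.6]
width: 0.44
grip_force: 25.3
```

```bash
python3 av.py 5
```

```text
t 8.72 Mz 0.0123 sd 0.0263 tau [0.1015 0.0304 0.0128 0.0075 0.0073] yaw [188.14 188.15 188.15 188.15 188.15] F [-5.1  4.7  8.3]
```

>>> arm_command(plan=[[0,0,-0.02,0,0,0,0.03],[0,0,0,0,0,0,0.03]])

```text
t: 8.88
eef_pos: [0.5193, -0.0793, 0.0734]
ee_rot: [-0.061, 0.998, 0.001, -0.0]
wrist_force: [-4.8, 4.3, 9.3]
width: 0.438
grip_force: 25.3
```

```bash
python3 av.py 5
```

```text
t 9.13 Mz -0.0056 sd 0.0277 tau [0.101  0.0307 0.0127 0.0073 0.0077] yaw [186.99 187.   187.   187.01 187.01] F [-5.5  5.3  9.1]
```

>>> arm_command(plan=[[0,0,-0.02,0,0,0,0.03],[0,0,0,0,0,0,0.03]])

```text
t: 9.3
eef_pos: [0.5193, -0.0792, 0.0734]
ee_rot: [-0.051, 0.999, 0.001, -0.0]
wrist_force: [-5.9, 3.9, 8.4]
width: 0.436
grip_force: 25.3
```

```bash
python3 av.py 5
```

```text
t 9.55 Mz 0.0154 sd 0.0362 tau [0.1007 0.0311 0.0125 0.0075 0.0078] yaw [185.84 185.86 185.86 185.86 185.86] F [-4.5  4.5  8.1]
```

>>> arm_command(plan=[[0,0,-0.02,0,0,0,0.03],[0,0,0,0,0,0,0.03]])

```text
t: 9.72
eef_pos: [0.5193, -0.0792, 0.0734]
ee_rot: [-0.041, 0.999, 0.001, -0.0]
wrist_force: [-5.6, 4.3, 8.5]
width: 0.431
grip_force: 25.3
```

```bash
python3 av.py 5
```

```text
t 9.97 Mz -0.0003 sd 0.026 tau [0.1005 0.0316 0.0121 0.0078 0.0077] yaw [184.7  184.71 184.71 184.71 184.72] F [-5.3  3.4  7.4]
```

>>> arm_command(plan=[[0,0,-0.02,0,0,0,0.03],[0,0,0,0,0,0,0.03]])

```text
t: 10.13
eef_pos: [0.5193, -0.0792, 0.0734]
ee_rot: [-0.031, 1.0, 0.001, -0.0]
wrist_force: [-3.9, 4.5, 9.1]
width: 0.439
grip_force: 25.4
```

```bash
python3 av.py 5
```

```text
t 10.38 Mz 0.0168 sd 0.0228 tau [0.1007 0.0317 0.0117 0.0082 0.0074] yaw [183.55 183.56 183.56 183.57 183.57] F [-4.8  5.   9. ]
```

>>> arm_command(plan=[[0,0,-0.02,0,0,0,0.03],[0,0,0,0,0,0,0.03]])

```text
t: 10.55
eef_pos: [0.5193, -0.0792, 0.0734]
ee_rot: [-0.021, 1.0, 0.001, -0.0]
wrist_force: [-4.3, 4.9, 8.2]
width: 0.44
grip_force: 25.4
```

```bash
python3 av.py 5
```

```text
t 10.8 Mz -0.005 sd 0.0301 tau [0.101  0.0316 0.0116 0.0086 0.007 ] yaw [182.41 182.42 182.42 182.42 182.42] F [-5.4  4.3  8.3]
```

>>> arm_command(plan=[[0,0,-0.02,0,0,0,0.03],[0,0,0,0,0,0,0.03]])

```text
t: 10.97
eef_pos: [0.5193, -0.0791, 0.0734]
ee_rot: [-0.011, 1.0, 0.001, -0.0]
wrist_force: [-4.6, 5.3, 9.6]
width: 0.435
grip_force: 25.4
```

```bash
python3 av.py 5
```

```text
t 11.22 Mz 0.0154 sd 0.0355 tau [0.1017 0.0311 0.0119 0.0086 0.0066] yaw [181.26 181.27 181.28 181.27 181.27] F [-4.5  4.7  8.6]
```

>>> arm_command(plan=[[0,0,-0.02,0,0,0,0.03],[0,0,0,0,0,0,0.03]])

```text
t: 11.38
eef_pos: [0.5193, -0.0791, 0.0734]
ee_rot: [-0.001, 1.0, 0.001, -0.0]
wrist_force: [-4.4, 5.3, 8.9]
width: 0.435
grip_force: 25.4
```

```bash
python3 av.py 4
```

```text
t 11.58 Mz -0.0098 sd 0.0166 tau [0.1017 0.0304 0.0128 0.0078] yaw [180.12 180.13 180.13 180.13] F [-5.1  4.8  9.2]
```

>>> arm_command(plan=[[0,0,-0.02,0,0,0,0.03],[0,0,0,0,0,0,0.03]])

```text
t: 11.75
eef_pos: [0.5193, -0.0791, 0.0734]
ee_rot: [0.009, 1.0, 0.001, -0.0]
wrist_force: [-5.0, 5.3, 8.5]
width: 0.434
grip_force: 25.4
```

```bash
python3 av.py 4
```

```text
t 11.95 Mz 0.0386 sd 0.0466 tau [0.1347 0.0637 0.0442 0.0411] yaw [178.98 178.98 178.98 178.99] F [-5.1  5.4  9.1]
```

>>> arm_command(plan=[[0,0,-0.01,0,0,0,0.03],[0,0,0,0,0,0,0.03]])

```text
t: 12.12
eef_pos: [0.5193, -0.0791, 0.0734]
ee_rot: [0.014, 1.0, 0.001, -0.0]
wrist_force: [-5.8, 5.6, 8.3]
width: 0.436
grip_force: 25.4
```

```bash
python3 av.py 8
```

```text
t 12.52 Mz 0.0488 sd 0.0345 tau [0.1034 0.067  0.0542 0.0551 0.0559 0.0519 0.0534 0.0562] yaw [178.41 178.42 178.42 178.42 178.42 178.42 178.42 178.42] F [-5.1  5.3  9.2]
```

Touch felt: joint‑6 static torque rose from 0.0075 to 0.054 N·m (≈4 N). Winding back out needs more wrist range, so I regrasp half a turn round here and re-feel the same contact.

>>> arm_command(plan=[[0,0,0,0,0,0,0.045],[0,0,0,0,0,0,0.055],[0,0,0,0,0,0,0.06],[0,0,0,0,0,0,0.06],[0,0,0,0,0,0.002,0.06],[0,0,0,0,0,0,0.06]])

```text
t: 13.02
eef_pos: [0.5199, -0.0802, 0.0746]
ee_rot: [0.014, 1.0, -0.0, 0.0]
wrist_force: [0.3, -0.9, 0.0]
width: 0.701
grip_force: 0.0
```

```bash
python3 st.py
```

```text
t 13.0167 pos [ 0.5199 -0.0802  0.0746] yaw 178.4 F [ 0.31 -0.94  0.02] M [-0.0064 -0.0246  0.03  ] w 59.83 g 0.0 j6 -1.922 tau6 0.0002
```

>>> arm_command(plan=[[0,0,-0.121,0,0,0,0.06],[0,0,-0.121,0,0,0,0.06],[0,0,-0.121,0,0,0,0.06],[0,0,-0.121,0,0,0,0.06],[0,0,-0.121,0,0,0,0.06],[0,0,-0.121,0,0,0,0.06],[0,0,-0.121,0,0,0,0.06],[0,0,-0.121,0,0,0,0.06]])

```text
t: 13.68
eef_pos: [0.5197, -0.0801, 0.0743]
ee_rot: [0.48, 0.877, -0.0, 0.0]
wrist_force: [0.6, -0.2, 0.4]
width: 0.702
grip_force: 0.0
```

```bash
python3 st.py
```

```text
t 13.6833 pos [ 0.5197 -0.0801  0.0743] yaw 122.6 F [ 0.58 -0.22  0.37] M [-0.0184 -0.0274 -0.0431] w 59.98 g 0.0 j6 -0.948 tau6 -1.9271
```

>>> arm_command(plan=[[0,0,-0.121,0,0,0,0.06],[0,0,-0.121,0,0,0,0.06],[0,0,-0.121,0,0,0,0.06],[0,0,-0.121,0,0,0,0.06],[0,0,-0.121,0,0,0,0.06],[0,0,-0.121,0,0,0,0.06],[0,0,-0.121,0,0,0,0.06],[0,0,-0.121,0,0,0,0.06]])

```text
t: 14.35
eef_pos: [0.5198, -0.0801, 0.0743]
ee_rot: [0.833, 0.553, 0.0, 0.0]
wrist_force: [-0.2, 0.2, -0.6]
width: 0.702
grip_force: 0.0
```

>>> arm_command(plan=[[0,0,-0.121,0,0,0,0.06],[0,0,-0.121,0,0,0,0.06],[0,0,-0.121,0,0,0,0.06],[0,0,-0.121,0,0,0,0.06],[0,0,-0.121,0,0,0,0.06],[0,0,-0.121,0,0,0,0.06],[0,0,-0.121,0,0,0,0.06],[0,0,-0.121,0,0,0,0.06]])

```text
t: 15.02
eef_pos: [0.5197, -0.0801, 0.0743]
ee_rot: [0.995, 0.102, 0.0, 0.0]
wrist_force: [0.1, -0.2, -0.0]
width: 0.704
grip_force: 0.0
```

>>> arm_command(plan=[[0,0,-0.121,0,0,0,0.06],[0,0,-0.08,0,0,0,0.06],[0,0,0,-0.001,0.001,0,0.055],[0,0,0,0,0,0,0.045],[0,0,0,0,0,0,0.04],[0,0,0,0,0,0,0.03],[0,0,0,0,0,0,0.03],[0,0,0,0,0,0,0.03]])

```text
t: 15.68
eef_pos: [0.5187, -0.0789, 0.0744]
ee_rot: [1.0, 0.005, -0.0, -0.0]
wrist_force: [-1.0, 0.5, 2.6]
width: 0.436
grip_force: 26.1
```

```bash
python3 st.py;python3 av.py 5; python3 st.py
```

```text
t 15.6833 pos [ 0.5187 -0.0789  0.0744] yaw 0.55 F [-0.97  0.47  2.62] M [0.1716 0.1627 0.0253] w 37.21 g 26.1 j6 1.184 tau6 0.0041
t 15.93 Mz -0.0016 sd 0.0133 tau [0.0073 0.0101 0.0124 0.0142 0.0157] yaw [0.54 0.53 0.53 0.52 0.52] F [-0.6  2.   3.2]
t 15.9333 pos [ 0.5187 -0.0789  0.0744] yaw 0.52 F [-0.61  1.95  3.22] M [ 0.2723  0.2697 -0.0101] w 37.38 g 26.2 j6 1.184 tau6 0.0157
```

>>> arm_command(plan=[[0,0,-0.01,0,0,0,0.03],[0,0,0,0,0,0,0.03],[0,0,0,0,0,0,0.03],[0,0,0,0,0,0,0.03]])

```text
t: 16.27
eef_pos: [0.5187, -0.0789, 0.0744]
ee_rot: [1.0, -0.001, 0.0, -0.0]
wrist_force: [-1.6, 2.7, 3.2]
width: 0.437
grip_force: 26.3
```

```bash
python3 av.py 5
```

```text
t 16.52 Mz 0.0352 sd 0.0171 tau [0.0383 0.0402 0.0363 0.0407 0.0364] yaw [-0.07 -0.07 -0.07 -0.07 -0.07] F [-1.6  2.4  4.9]
```

>>> arm_command(plan=[[0,0,-0.01,0,0,0,0.03],[0,0,0,0,0,0,0.03],[0,0,0,0,0,0,0.03],[0,0,0,0,0,0,0.03]])

```text
t: 16.85
eef_pos: [0.5187, -0.0789, 0.0744]
ee_rot: [1.0, -0.006, 0.0, -0.0]
wrist_force: [-2.2, 2.5, 4.8]
width: 0.438
grip_force: 26.4
```

```bash
python3 av.py 5
```

```text
t 17.1 Mz 0.0521 sd 0.0259 tau [0.0525 0.0525 0.056  0.0537 0.0515] yaw [-0.64 -0.64 -0.64 -0.63 -0.64] F [-2.2  2.2  4.9]
```

>>> arm_command(plan=[[0,0,0.04,0,0,0,0.03],[0,0,0.08,0,0,0,0.03],[0,0,0.08,0,0,0,0.03],[0,0,0.08,0,0,0,0.03],[0,0,0.08,0,0,0,0.03],[0,0,0.08,0,0,0,0.03],[0,0,0.08,0,0,0,0.03],[0,0,0.08,0,0,0,0.03]])

```text
t: 17.77
eef_pos: [0.519, -0.0799, 0.0744]
ee_rot: [0.956, 0.292, 0.0, 0.001]
wrist_force: [-2.2, -1.2, 2.8]
width: 0.435
grip_force: 26.2
```

>>> arm_command(plan=[[0,0,0.08,0,0,0,0.03],[0,0,0.08,0,0,0,0.03],[0,0,0.08,0,0,0,0.03],[0,0,0.08,0,0,0,0.03],[0,0,0.08,0,0,0,0.03],[0,0,0.08,0,0,0,0.03],[0,0,0.08,0,0,0,0.03],[0,0,0.08,0,0,0,0.03]])

```text
t: 18.43
eef_pos: [0.5199, -0.0806, 0.0745]
ee_rot: [0.816, 0.578, 0.0, 0.002]
wrist_force: [2.6, -4.0, -1.2]
width: 0.436
grip_force: 25.9
```

>>> arm_command(plan=[[0,0,0.08,0,0,0,0.03],[0,0,0.08,0,0,0,0.03],[0,0,0.08,0,0,0,0.03],[0,0,0.08,0,0,0,0.03],[0,0,0.08,0,0,0,0.03],[0,0,0.08,0,0,0,0.03],[0,0,0.08,0,0,0,0.03],[0,0,0.04,0,0,0,0.03]])

```text
t: 19.1
eef_pos: [0.5208, -0.0806, 0.0745]
ee_rot: [0.609, 0.793, 0.0, 0.003]
wrist_force: [6.9, -4.0, -3.6]
width: 0.44
grip_force: 25.7
```

```bash
python3 av.py 6; python3 st.py
python3 - <<'E'
from h import *
import cv2,pickle
P=eyes.camera_params("wrist"); im=eyes.grab_frame("wrist")[:,:,::-1]; cv2.imwrite("pics/w3.png",im); pickle.dump(P,open("w3.pkl","wb"))
cv2.imwrite("pics/w3b.png",cv2.resize(im,None,fx=1.55,fy=1.55,interpolation=cv2.INTER_CUBIC))
E
```

```text
t 19.4 Mz -0.0326 sd 0.0208 tau [-0.1083 -0.4898 -0.1561 -0.0444 -0.0164 -0.012 ] yaw [105.04 104.84 104.78 104.76 104.75 104.75] F [ 5.8 -2.9 -4.5]
t 19.4 pos [ 0.5208 -0.0806  0.0745] yaw 104.75 F [ 5.81 -2.91 -4.48] M [-0.4779 -1.0558 -0.0669] w 37.39 g 25.7 j6 -0.636 tau6 -0.012
```

View pics/w3b.png

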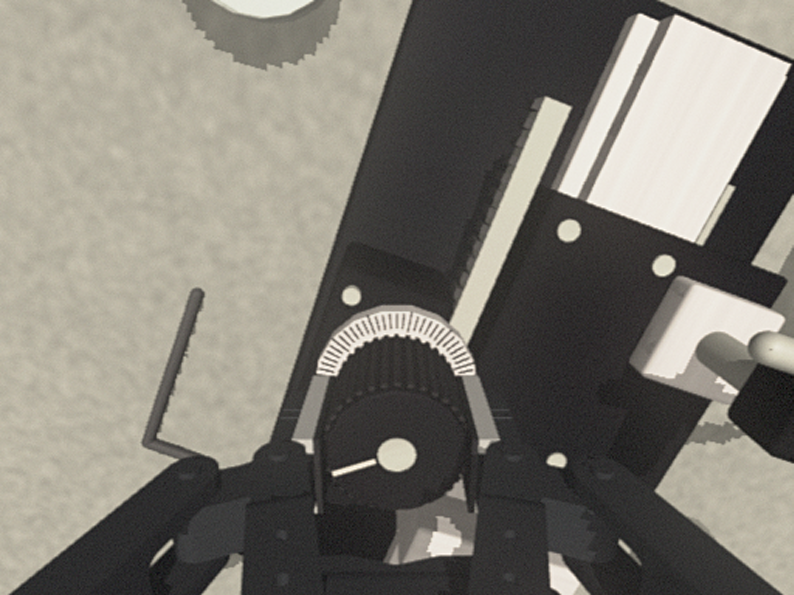

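The pointer still sits at ~17° to the camera's horizontal (turned half round), so there has been no slip, and the carriage is well out. Now inward to the 10 mm setting.

>>> arm_command(plan=[[0,0,-0.05,0,0,0,0.03],[0,0,-0.07,0,0,0,0.03],[0,0,-0.07,0,0,0,0.03],[0,0,-0.07,0,0,0,0.03],[0,0,-0.07,0,0,0,0.03],[0,0,-0.07,0,0,0,0.03],[0,0,-0.07,0,0,0,0.03],[0,0,-0.07,0,0,0,0.03]])

```text
t: 20.12
eef_pos: [0.5199, -0.0806, 0.0744]
ee_rot: [0.801, 0.599, 0.0, 0.002]
wrist_force: [2.8, -4.0, -0.6]
width: 0.434
grip_force: 26.0
```

>>> arm_command(plan=[[0,0,-0.07,0,0,0,0.03],[0,0,-0.07,0,0,0,0.03],[0,0,-0.07,0,0,0,0.03],[0,0,-0.05,0,0,0,0.03],[0,0,-0.04,0,0,0,0.03],[0,0,-0.03,0,0,0,0.03],[0,0,-0.02,0,0,0,0.03],[0,0,0,0,0,0,0.03]])

```text
t: 20.78
eef_pos: [0.5194, -0.0802, 0.0744]
ee_rot: [0.892, 0.452, 0.0, 0.001]
wrist_force: [2.0, -5.5, -0.2]
width: 0.438
grip_force: 26.1
```

```bash
python3 av.py 6; python3 st.py
```

```text
t 21.08 Mz -0.0119 sd 0.0339 tau [ 0.1364  0.0287  0.0003 -0.0075 -0.0083 -0.0083] yaw [53.81 53.83 53.83 53.83 53.83 53.83] F [ 1.5 -5.5 -0.1]
t 21.0833 pos [ 0.5194 -0.0802  0.0745] yaw 53.83 F [ 1.48 -5.5  -0.1 ] M [-0.9987 -0.3109 -0.0755] w 36.97 g 26.1 j6 0.253 tau6 -0.0083
```

>>> arm_command(plan=[[0,0,-0.02,0,0,0,0.03],[0,0,-0.02,0,0,0,0.03],[0,0,-0.015,0,0,0,0.03],[0,0,0,0,0,0,0.03],[0,0,0,0,0,0,0.03],[0,0,0,0,0,0,0.03]])

```text
t: 21.58
eef_pos: [0.5193, -0.0802, 0.0745]
ee_rot: [0.904, 0.428, 0.0, 0.001]
wrist_force: [1.6, -4.2, -0.4]
width: 0.437
grip_force: 26.1
```

```bash
python3 st.py
python3 - <<'E'
from h import *
import cv2,pickle
P=eyes.camera_params("wrist"); im=eyes.grab_frame("wrist")[:,:,::-1]; cv2.imwrite("pics/w4.png",im); pickle.dump(P,open("w4.pkl","wb"))
E
```

```text
t 21.5833 pos [ 0.5193 -0.0802  0.0745] yaw 50.68 F [ 1.63 -4.19 -0.41] M [-0.9089 -0.1931  0.0022] w 37.28 g 26.1 j6 0.309 tau6 -0.0053
```

>>> arm_command(plan=[[0,0,0,0,0,0,0.04],[0,0,0,0,0,0,0.05],[0,0,0,0,0,0,0.06],[0,0,0,0,0,0,0.06],[0,0,0,0,0,0.01,0.06],[0,0,0,0,0,0.03,0.06],[0,0,0,0,0,0.035,0.06],[0,0,0,0,0,0.035,0.06]])

```text
t: 22.3
eef_pos: [0.5179, -0.0785, 0.1856]
ee_rot: [0.904, 0.428, -0.001, -0.001]
wrist_force: [1.1, -1.0, 0.5]
width: 0.7
grip_force: 0.0
```

>>> arm_command(plan=[[0,0,0,0,0,0.03,0.06],[0,0,0,0,0,0.02,0.06],[0,0,0,0,0,0,0.06],[0,0,0,0,0,0,0.06]])

```text
t: 22.63
eef_pos: [0.5194, -0.0791, 0.2363]
ee_rot: [0.904, 0.428, 0.001, 0.001]
wrist_force: [0.7, 0.4, -1.3]
width: 0.704
grip_force: 0.0
```

```bash
python3 st.py
python3 - <<'E'
from h import *
import cv2,pickle
P=eyes.camera_params("wrist"); im=eyes.grab_frame("wrist")[:,:,::-1]; cv2.imwrite("pics/w5.png",im); pickle.dump(P,open("w5.pkl","wb"))
a,b=proj("wrist",[.5858,-.1309,.047],P),proj("wrist",[.520,-.0797,.106],P); print(a,b)
cv2.imwrite("pics/w5b.png",cv2.resize(im,None,fx=1.55,fy=1.55,interpolation=cv2.INTER_CUBIC))
E
```

```text
t 22.6333 pos [ 0.5194 -0.0791  0.2363] yaw 50.65 F [ 0.67  0.37 -1.3 ] M [ 0.0321  0.0228 -0.0156] w 60.15 g 0.0 j6 0.309 tau6 -0.0004
[332.5 164.6] [253.8 182.6]
```

View pics/w5b.png

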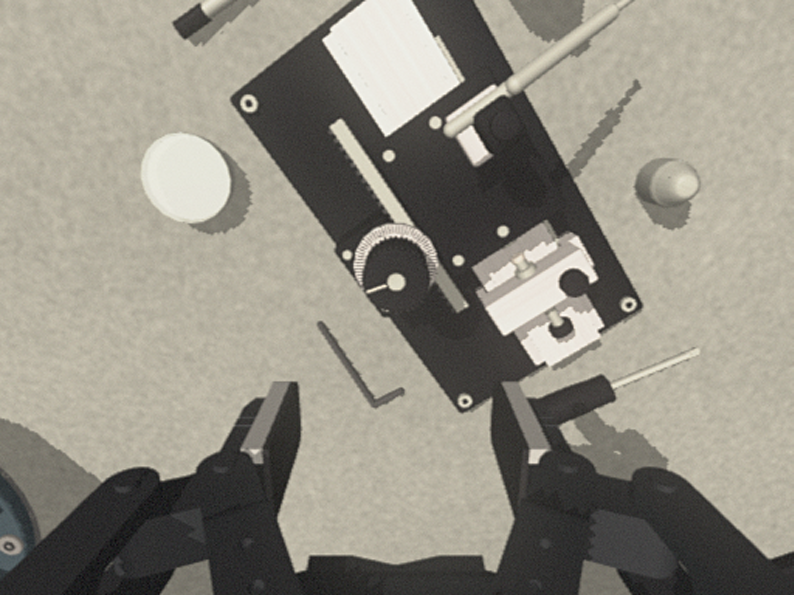

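The knob stands released with its pointer still at ~16° (from (397,283) to (366,292)), nothing else has moved, and the hand is clear. Handing in.

```bash
python3 -c "
from rig import manip
print(manip.hand_in())"
```

```text
the job is handed in; nothing more can be done
None
```

The slide is set 10 mm short of the felt touch (about 4 N), by knob angle and good to about 0.1 mm; the play is taken up inward and the knob is released. I regrasped the knob once at the touch and felt the same contact again. The job is handed in, with no verdict returned.

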